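Start up the sanding corner of a violin workshop

TASK

Bring the sanding corner to life in the safe order: first switch on the bench power by pushing the raised, white-barred end of the orange rocker fully down, next switch on the dust extractor in the same way with the blue rocker, and then press the green start button fully down for a moment and let it come back up. Only push with the fingertips: do not press the red stop button, leave both rockers on, and leave the switch boxes and the things between them standing where they are, nothing lifted.

Things in the scene. Friction and masses are not known exactly. Their poses are not given: they have to be found in the camera images.
- power_box: Loose grey box, 110 (x) by 70 (y) by 45 mm tall, 0.8 kg, on rubber feet. Origin: centre of underside; z up. Its orange rocker, 64 mm along x, 30 mm wide, pivots at the box's middle about y, 45 mm above the bench; its upper face passes 11 mm above the pivot. The +x end, with a thin white bar, is the ON end: raised while off. The box top around the rocker is flat.
- power_on (a point): Point on the upper face of the orange rocker, 24 mm from the middle towards the ON end (at the white bar). It moves with the paddle: about 60 mm above the bench when off, about 51 mm when fully on. Its axes are those of the box when the joint is 0, turned with the paddle.
- power (a joint): The orange bench-power rocker. Value in rad: 0 = off (starts at 0 to 0.04), 0.40 = fully on, at its stop; grows as the white-barred end goes down. About 0.04 N m of friction holds it wherever it is left (no spring, no snap): 2 to 5 N at the fingertips turn it, and the force rises sharply at the stop.
- extractor_box: Loose grey box, 110 (x) by 70 (y) by 45 mm tall, 0.8 kg, on rubber feet. Origin: centre of underside; z up. Its blue rocker, 64 mm along x, 30 mm wide, pivots at the box's middle about y, 45 mm above the bench; its upper face passes 11 mm above the pivot. The +x end, with a thin white bar, is the ON end: raised while off. The box top around the rocker is flat.
- extractor_on (a point): Point on the upper face of the blue rocker, 24 mm from the middle towards the ON end (at the white bar). It moves with the paddle: about 60 mm above the bench when off, about 51 mm when fully on. Its axes are those of the box when the joint is 0, turned with the paddle.
- extractor (a joint): The blue dust-extractor rocker. Value in rad: 0 = off (starts at 0 to 0.04), 0.40 = fully on, at its stop; grows as the white-barred end goes down. About 0.04 N m of friction holds it wherever it is left (no spring, no snap): 2 to 5 N at the fingertips turn it, and the force rises sharply at the stop.
- starter_box: Loose yellow control box of the sander, 70 mm (its x) by 140 mm (its y), 45 mm tall, 0.9 kg, on rubber feet. Origin: centre of its underside; z up. On its top the round green start button stands 35 mm towards +y and the round red stop button 35 mm towards -y.
- start_top (a point): Centre of the top of the green start button (diameter 32 mm), 67 mm above the bench when up; its black collar (diameter 48 mm) ends 10 mm below the top. z up.
- start (a joint): Travel of the green start button in m: 0 = up, 0.006 = fully down at its stop. A spring returns it; 1.5 N starts it moving, 5 N holds it fully down.
- stop_top (a point): Centre of the top of the red stop button, the same size and height as the green one, 70 mm from it.
- stop (a joint): Travel of the red stop button in m: 0 = up, 0.006 = fully down.
- glue_bottle: Loose white plastic glue bottle with orange cap, 42 mm diameter, 100 mm tall, standing. Origin: centre of its underside.
- varnish_jar: Loose amber glass varnish jar with black lid, 44 mm diameter, 55 mm tall, standing. Origin: centre of its underside.
- spool_clamp: Loose wooden spool clamp standing on end: two 34 mm wooden discs on a steel rod, 68 mm tall. Origin: centre of its underside.
- corner_block: Loose pale wooden corner block, 30 x 24 x 34 mm tall. Origin: centre of its underside.
Mind the look-alikes: they are no part of the job. Leave any pink look-alike of the power_box alone. What is shaped like the extractor_box but pink is not meant.

How it is judged:
By the outcome, as a careful person would: the job done as asked, in the order asked, and still so for the second after the job is handed in, with the robot touching nothing.
It also fails if it takes over 54 s, if anything falls off the work surface, if the arm or the gripper's body presses on something with over 40 N, if the wrist force passes 120 N, or if a joint passes its speed limit or range.

ROBOT

A 6-joint arm with a two-finger parallel gripper is mounted at the origin on the work surface. World frame = base frame: x ahead of the robot, y to its left, z up, the work surface at z = 0. Lengths are in m, angles in degrees, forces in N, time in s.
With the tool pointing down it reaches from about 0.3 to 0.75 m from the base axis. Payload 8.5 kg.
Tool frame: the origin (TCP) lies on the centre line of the jaws, within the pads' length; the fingertips stand 14 mm ahead of it and the grasp point (between the pads) lies 5 mm behind it; z points along the fingers, y is the direction in which the jaws open and shut (so a half turn about z gives the same grasp; the last joint's range is limited). The gripper opens to 85 mm and grips with 20 to 120 N. Pads are 22 mm wide; open, the fingers measure 114 mm over their backs; the gripper's body (76 mm by 85 mm) begins 54 mm behind the grasp point. The pads swing forward as they close: fully open they stand 13 mm farther back than shut.
Start: joints at [61.518, 21.807, 74.336, -0, 83.858, -12.336], TCP at [0.153, 0.528, 0.245] pointing down, gripper open.
Joint ranges: [-178.18, 178.18], [-50.72, 133.34], [12.68, 142.11], [-81.47, 261.47], [9.98, 163.14], [-165.26, 165.26]. Speed limits (degrees/s): [136.94, 136.94, 180, 180, 180, 180].

INTERFACE

Orientations are given as a 3x3 rotation matrix whose columns are the frame's x, y, z axes.
In Python, from rig import env, optics, order, finder gives the robot as it stands.
- The arm moves only by the tool play_rows, never from a script. Its argument "commands" is a list of rows, each an object of numbers: "grip": the closure, from -1 (fully open) to 1 (shut); "x", "y", "z": the shift along the tool's x, y, z in m; "rx", "ry", "rz": the turn, a rotation vector about the tool's x, y, z in rad. A call has 1 to 12 rows; each row shifts and turns the commanded pose from where the row before left it, along the tool's axes as they then stand; what a row does not reach is not made up. A row lasts 1/8 s, in which the tool goes at most 62.5 mm and 10.7 degrees, less where a joint would pass 70% of its speed; a pose out of reach is approached as far as the arm can. A call is refused whole if a number of a shift passes 0.0625 or a number of a turn 0.188, either way. A call with a gripper value outside its range is refused whole. The fingers move at their own pace and stop on an object; "squeeze" is the grip in N (left out, the last holds). Time passes only in rows, so rows that do not move let the fingers close. It gives the time, the measured TCP pose, the force and the opening at its end, in the units of the state.
- env.observe(): the state, without advancing time (a new reading comes with each control period).
- optics.get_image(name): name is "side" or "top" or "wrist"; returns a dict with "color" (384x512x3 uint8, blue, green, red), "range_z" (384x512 float32, m along the optical axis (not along the pixel's ray), 0 where there is no reading), "fov_y" (degrees; the focal length in pixels is half the picture's height over the tangent of half this angle, whatever the lens; pixels are square), "cx", "cy" (the principal point, pixels), "cam_to_world" (4x4, takes a point from camera to world coordinates). Camera axes: x right, y down, z forward; pixel columns grow to the right and rows downward; lengths in m; the calibration is good to about 2 mm. The wrist camera is an equidistant fisheye: a pixel r from the principal point sees the ray r / f radians off the axis. A picture is of the moment at which its call begins.
- order.close_job(): hands the job in, once; it reports no verdict.
Trained networks look in the newest picture that a camera, given by its name, has taken for a name from the list of things; names that differ only in an ending like _2 or _b are one class to them, and where a whole thing is asked for, a point or a joint stands for the part that bears it (a point fixed in the world has none). Each returns a list of dicts, best first, with "conf" (0 to 1); they miss things now and then, are a little off and sometimes report something else, mostly with a low value. They report only what shows in the picture. A call takes as long as a camera call. They do not tell look-alikes from the thing itself.
- finder.boxes_of(camera, thing): "point" ([x, y, z] in m, in world coordinates, good to about 4 mm: the middle of the surface that is visible of it).
The state is a dict: "time_s": time; "q": joint angles; "qvel": joint speeds; "joint_efforts": joint torques, N m; "position": TCP position; "tool_rot": TCP orientation; "ft_force": force on the tool from outside, world axes, zero at the start; "wrist_torque": the same for the moment, N m; "grip_width": finger opening in m.
Only numpy, scipy, OpenCV 4.12 (cv2) and the standard library are available. Lean on these libraries where they do the work, as an engineer would, in place of code of your own. Each camera call takes 0.05 s, during which the arm holds its last target.

## Working session

There is one attempt and no reset: what is moved stays moved. The work goes in short steps, Python scripts to look and compute and a tool call to move; the robot and the scene stay as the last step left them, time stands still between calls to the robot, and variables do not carry over. Pictures are saved under pics/ and viewed, and the job is handed in when it is done.

Besides the shell and the picture viewer there is one more tool, called after "Emit:" in YAML: its name, and indented under it one key for each argument. play_rows: Moves the arm, as the interface text tells. Its arguments: {"type":"object","properties":{"commands":{"type":"array"},"squeeze":{"type":"number"}},"required":["commands"]}

```bash
mkdir -p pics; ls; cat > h.py <<'E'
from rig import env, optics, order, finder
import numpy as np, cv2
def pix2w(im,u,v):
    f=im['color'].shape[0]/2/np.tan(np.radians(im['fov_y'])/2)
    z=im['range_z'][int(v),int(u)]
    p=np.array([(u-im['cx'])/f*z,(v-im['cy'])/f*z,z,1])
    return (np.array(im['cam_to_world'])@p)[:3]
def cloud(im):
    f=im['color'].shape[0]/2/np.tan(np.radians(im['fov_y'])/2)
    z=im['range_z']; v,u=np.mgrid[:z.shape[0],:z.shape[1]]
    P=np.stack([(u-im['cx'])/f*z,(v-im['cy'])/f*z,z,np.ones_like(z)],-1)
    return (P@np.array(im['cam_to_world']).T)[...,:3]
E
python3 - <<'E'
from h import *
for n in ['top','side']:
    im=optics.get_image(n); cv2.imwrite(f'pics/{n}0.png',im['color']); np.save(f'pics/{n}0.npy',im,allow_pickle=True)
    for t in ['power_box','extractor_box','starter_box','power_on','extractor_on','start_top','stop_top','glue_bottle','varnish_jar','spool_clamp','corner_block']:
        print(n,t,[(np.round(d['point'],3).tolist(),round(d['conf'],2)) for d in finder.boxes_of(n,t)])
print(env.observe())
E
```

```text
pics
top power_box [([0.515, -0.259, 0.043], 0.91), ([0.532, -0.418, 0.043], 0.89), ([0.361, -0.235, 0.043], 0.8)]
top extractor_box [([0.562, 0.252, 0.046], 0.78), ([0.412, 0.372, 0.048], 0.72)]
top starter_box [([0.614, -0.016, 0.046], 0.89)]
top power_on [([0.356, -0.233, 0.058], 0.7), ([0.516, -0.266, 0.056], 0.61), ([0.617, -0.014, 0.043], 0.56), ([0.537, -0.423, 0.053], 0.48)]
top extractor_on [([0.563, 0.258, 0.057], 0.49), ([0.415, 0.38, 0.058], 0.49)]
top start_top [([0.609, 0.017, 0.067], 0.39)]
top stop_top [([0.609, 0.018, 0.067], 0.65), ([0.629, -0.052, 0.065], 0.47)]
top glue_bottle []
top varnish_jar [([0.484, -0.142, 0.054], 0.72), ([0.437, 0.132, 0.069], 0.71)]
top spool_clamp []
top corner_block [([0.484, -0.141, 0.053], 0.7)]
side power_box [([0.366, -0.252, 0.041], 0.92), ([0.539, -0.432, 0.042], 0.86), ([0.517, -0.277, 0.045], 0.78), ([0.434, 0.122, 0.06], 0.41)]
side extractor_box [([0.416, 0.36, 0.048], 0.72), ([0.564, 0.243, 0.044], 0.57), ([0.564, 0.251, 0.054], 0.48)]
side starter_box [([0.62, -0.036, 0.049], 0.61)]
side power_on [([0.36, -0.241, 0.058], 0.7
[... 675 characters left out ...]
26498e-04,
        8.38584714e+01, -1.23352496e+01]), 'qvel': array([-0.07222537,  0.02363647,  0.04849365, -0.04954946,  0.13783204,
        0.02597889]), 'joint_efforts': array([-5.21755260e-05, -4.48321509e+01, -2.31457704e+01, -1.76622389e-04,
        6.44114771e-04, -1.96366763e-07]), 'position': array([0.15294323, 0.52828939, 0.2453336 ]), 'tool_rot': array([[-9.60554932e-01,  2.78090311e-01,  1.89172992e-05],
       [ 2.78090312e-01,  9.60554933e-01,  2.93559995e-06],
       [-1.73547432e-05,  8.08052264e-06, -1.00000000e+00]]), 'ft_force': array([ 1.27866952, -0.46371313, -0.7660835 ]), 'wrist_torque': array([ 0.01274167, -0.03293745,  0.05795427]), 'grip_width': 0.08556010602852752}
```

```bash
python3 - <<'E'
import cv2
a=cv2.imread('pics/top0.png');cv2.imwrite('pics/top0b.png',cv2.resize(a,(800,600),interpolation=3))
E
```

```text
(no output)
```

View pics/top0b.png

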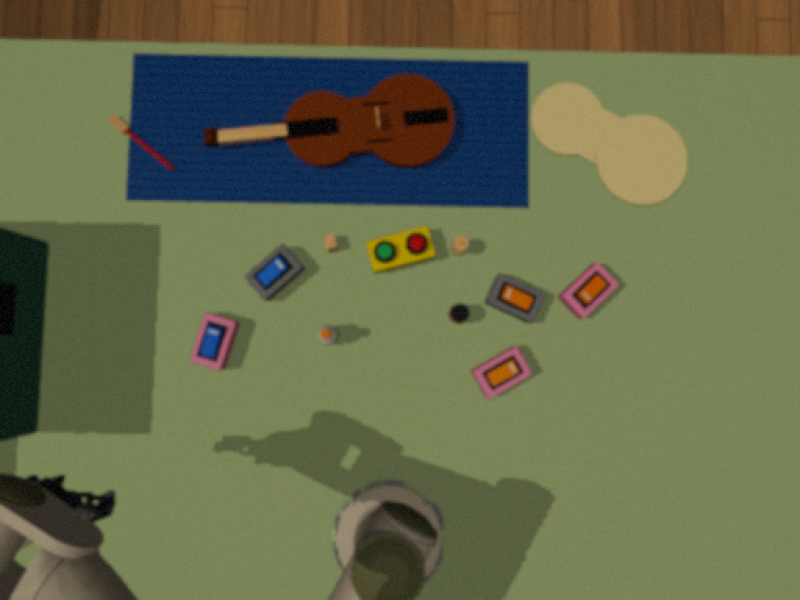

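View pics/side0.png

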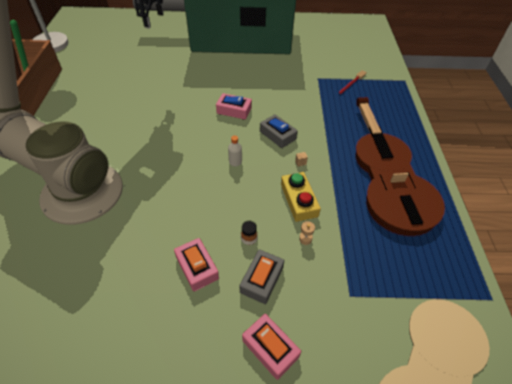

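```bash
python3 - <<'E'
from h import *
t=np.load('pics/top0.npy',allow_pickle=True).item(); s=np.load('pics/side0.npy',allow_pickle=True).item()
A=t['color']; B=s['color']
def crop(a,c,r,w=26): return cv2.resize(a[r-w:r+w,c-w:c+w],(390,290),interpolation=3)
up=lambda x:int(x*.64)
cv2.imwrite('pics/crops.png',np.vstack([np.hstack([crop(A,up(518),up(297)),crop(A,up(275),up(270))]),np.hstack([crop(B,262,275,30),crop(B,279,130,30)])]))
P=cloud(t); hsv=cv2.cvtColor(A,cv2.COLOR_BGR2HSV)
for n,(u,v) in dict(orange=(518,297),blue=(275,270),green=(386,251),red=(417,243),yellow=(402,250)).items():
    u=up(u);v=up(v); print(n,hsv[v,u],P[v,u].round(3))
print(env.observe()['time_s'])
# green shelf
for (u,v) in [(10,200),(25,170),(5,250)]: print('shelf',P[v,u].round(3))
E
```

```text
orange [ 15 255 176] [ 0.517 -0.265  0.054]
blue [108 217 153] [0.569 0.252 0.054]
green [ 67 195 124] [0.611 0.016 0.069]
red [  0 228 150] [ 0.629 -0.046  0.067]
yellow [ 26 255 168] [ 0.615 -0.017  0.049]
1.2
shelf [0.464 0.762 0.103]
shelf [0.569 0.759 0.041]
shelf [0.308 0.761 0.114]
```

View pics/crops.png

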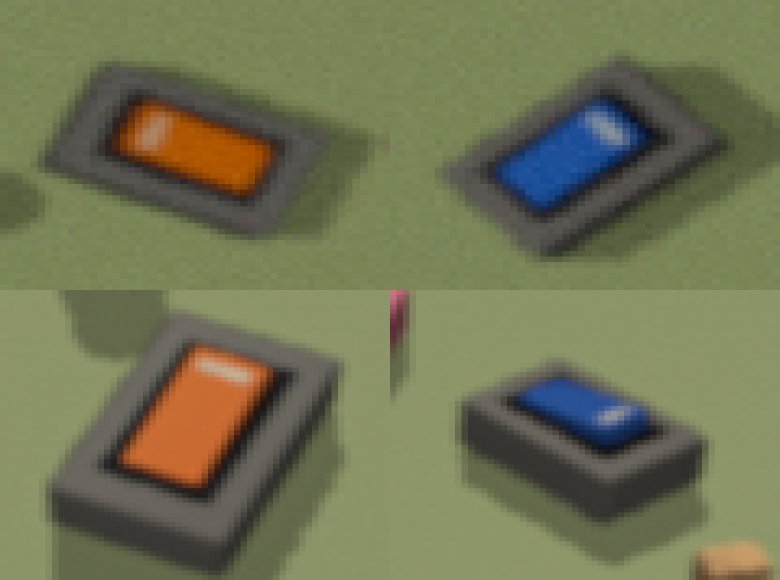

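The top crops show that the grey-boxed orange rocker (pixel 332,190) has its bar on the left (+y) end. The grey-boxed blue rocker (176,173) has its bar on the upper-right (+x, -y) end. The pink-boxed rockers (orange at 378,186 and 321,238; blue at 136,219) are look-alikes. Next I'll measure both rockers and the button.

```bash
python3 - <<'E'
from h import *
for cam,cs in dict(top=dict(orange=(331,190),blue=(176,173),green=(247,161),red=(267,155)),side=dict(orange=(263,272),blue=(277,127),green=(297,180),red=(305,199))).items():
    t=np.load(f'pics/{cam}0.npy',allow_pickle=True).item(); P=cloud(t)
    A=t['color']; hsv=cv2.cvtColor(A,cv2.COLOR_BGR2HSV).astype(int)
    for n,(u,v) in cs.items():
        h={'orange':12,'blue':110,'green':67,'red':0}[n]
        dh=abs(hsv[...,0]-h);dh=np.minimum(dh,180-dh)
        yy,xx=np.mgrid[:384,:512]
        near=(np.hypot(xx-u,yy-v)<26)
        m=(dh<(16 if n=='green' else 9))&(hsv[...,1]>(140))&near
        if n in('orange','blue'):  # fill bar
            m=cv2.morphologyEx(m.astype(np.uint8),cv2.MORPH_CLOSE,np.ones((9,9))).astype(bool)
        k,l,_,_=cv2.connectedComponentsWithStats(m.astype(np.uint8)); m=(l==l[v,u])&(l[v,u]>0)
        p=P[m]; 
        if n in('orange','blue'): p=p[p[:,2]>.047]
        else: p=p[p[:,2]>.062]
        r=cv2.minAreaRect((p[:,:2]*1000).astype(np.float32))
        print(cam,n,m.sum(),'mean',p.mean(0).round(4),'rect',np.round(r[0],1),np.round(r[1],1),round(r[2],1),'z',p[:,2].min().round(3),p[:,2].max().round(3))
        if n in('orange','blue'):
            b=(hsv[...,1]<150)&(A.min(2)>85)&m
            # bar = brightest low saturation
            ys,xs=np.where(m); s=hsv[ys,xs,1]; i=np.argsort(s)[:10]
            print('  bar',P[ys[i],xs[i]].mean(0).round(4), s[i])
E
```

```text
top orange 228 mean [ 0.5171 -0.2624  0.0552] rect [ 517.9 -263.3] [69.6 36.2] 66.3 z 0.047 0.066
  bar [ 0.5259 -0.2434  0.0604] [107 107 116 118 120 125 128 130 133 139]
top blue 214 mean [0.5643 0.2584 0.0557] rect [565.2 259.6] [35.9 68.2] 42.1 z 0.047 0.068
  bar [0.5799 0.2428 0.0603] [36 38 44 48 53 65 66 66 73 75]
top green 85 mean [0.6095 0.0194 0.0669] rect [609.6  19.8] [30.1 26.6] 1.0 z 0.062 0.073
top red 94 mean [ 0.6288 -0.0477  0.0668] rect [628.8 -47.8] [27.1 29.9] 0.3 z 0.062 0.072
side orange 423 mean [ 0.5187 -0.2682  0.059 ] rect [ 498.7 -459. ] [468.5  49. ] 84.2 z 0.047 0.847
  bar [ 0.5285 -0.2446  0.0608] [63 66 70 71 72 73 76 78 81 82]
side blue 151 mean [0.5677 0.2442 0.0611] rect [ 549.7 -205.4] [981.4  61.4] 87.7 z 0.047 0.847
  bar [0.5814 0.242  0.0612] [20 26 26 28 47 66 71 73 74 86]<stdin>:18: RuntimeWarning: Mean of empty slice.
  ret = um.true_divide(
Traceback (most recent call last):
ValueError: zero-size array to reduction operation minimum which has no identity
```

Emit:
play_rows:
  commands:
    - {"grip": 1,"rz": 0.171}
    - {"grip": 1,"rz": 0.171}
    - {"grip": 1,"rz": 0.171}
    - {"grip": 1,"rz": 0.171}
    - {"grip": 1,"rz": 0.171}
    - {"grip": 1,"rz": 0.171}
    - {"grip": 1,"rz": 0.171}
    - {"grip": 1,"rz": 0.171}
    - {"grip": 1,"rz": 0.171}
    - {"grip": 1,"rz": 0.171}
  squeeze: 30

```text
invalid input at $.commands[0]: expected keys grip, x, y, z, rx, ry, rz
```

Emit:
play_rows:
  commands:
    - {"grip": 1,"x": -0.0394,"y": 0.0468}
    - {"grip": 1,"x": -0.0394,"y": 0.0468}
    - {"grip": 1,"x": -0.0394,"y": 0.0468}
    - {"grip": 1,"x": -0.0394,"y": 0.0468}
    - {"grip": 1,"x": -0.0394,"y": 0.0468}
    - {"grip": 1,"x": -0.0394,"y": 0.0468}
    - {"grip": 1,"x": -0.0394,"y": 0.0468}
    - {"grip": 1,"x": -0.0394,"y": 0.0468}
    - {"grip": 1,"x": -0.0394,"y": 0.0468}
    - {"grip": 1,"x": -0.0394,"y": 0.0468}

```text
invalid input at $.commands[0]: expected keys grip, x, y, z, rx, ry, rz
```

All keys are required.

Emit:
play_rows:
  commands:
    - {"grip": 1,"x": 0,"y": 0,"z": 0,"rx": 0,"ry": 0,"rz": 0.171}
    - {"grip": 1,"x": 0,"y": 0,"z": 0,"rx": 0,"ry": 0,"rz": 0.171}
    - {"grip": 1,"x": 0,"y": 0,"z": 0,"rx": 0,"ry": 0,"rz": 0.171}
    - {"grip": 1,"x": 0,"y": 0,"z": 0,"rx": 0,"ry": 0,"rz": 0.171}
    - {"grip": 1,"x": 0,"y": 0,"z": 0,"rx": 0,"ry": 0,"rz": 0.171}
    - {"grip": 1,"x": 0,"y": 0,"z": 0,"rx": 0,"ry": 0,"rz": 0.171}
    - {"grip": 1,"x": 0,"y": 0,"z": 0,"rx": 0,"ry": 0,"rz": 0.171}
    - {"grip": 1,"x": 0,"y": 0,"z": 0,"rx": 0,"ry": 0,"rz": 0.171}
    - {"grip": 1,"x": 0,"y": 0,"z": 0,"rx": 0,"ry": 0,"rz": 0.171}
    - {"grip": 1,"x": 0,"y": 0,"z": 0,"rx": 0,"ry": 0,"rz": 0.171}
  squeeze: 30

```text
time_s: 2.45
position: [0.1529, 0.5283, 0.2453]
tool_rot: [[0.414, 0.91, -0.0], [0.91, -0.414, -0.0], [-0.0, 0.0, -1.0]]
ft_force: [0.3, -0.8, -0.3]
grip_width: 0.0003
```

Emit:
play_rows:
  commands:
    - {"grip": 1,"x": -0.0394,"y": 0.0468,"z": 0,"rx": 0,"ry": 0,"rz": 0}
    - {"grip": 1,"x": -0.0394,"y": 0.0468,"z": 0,"rx": 0,"ry": 0,"rz": 0}
    - {"grip": 1,"x": -0.0394,"y": 0.0468,"z": 0,"rx": 0,"ry": 0,"rz": 0}
    - {"grip": 1,"x": -0.0394,"y": 0.0468,"z": 0,"rx": 0,"ry": 0,"rz": 0}
    - {"grip": 1,"x": -0.0394,"y": 0.0468,"z": 0,"rx": 0,"ry": 0,"rz": 0}
    - {"grip": 1,"x": -0.0394,"y": 0.0468,"z": 0,"rx": 0,"ry": 0,"rz": 0}
    - {"grip": 1,"x": -0.0394,"y": 0.0468,"z": 0,"rx": 0,"ry": 0,"rz": 0}
    - {"grip": 1,"x": -0.0394,"y": 0.0468,"z": 0,"rx": 0,"ry": 0,"rz": 0}
    - {"grip": 1,"x": -0.0394,"y": 0.0468,"z": 0,"rx": 0,"ry": 0,"rz": 0}
    - {"grip": 1,"x": -0.0394,"y": 0.0468,"z": 0,"rx": 0,"ry": 0,"rz": 0}
    - {"grip": 1,"x": -0.0394,"y": 0.0468,"z": 0,"rx": 0,"ry": 0,"rz": 0}
    - {"grip": 1,"x": -0.0394,"y": 0.0468,"z": 0,"rx": 0,"ry": 0,"rz": 0}

```text
time_s: 3.95
position: [0.4729, -0.1349, 0.2455]
tool_rot: [[0.409, 0.912, 0.0], [0.912, -0.409, -0.0], [0.0, 0.001, -1.0]]
ft_force: [1.1, 0.5, 1.2]
grip_width: 0.0
```

Emit:
play_rows:
  commands:
    - {"grip": 1,"x": -0.037,"y": 0.0465,"z": 0,"rx": 0,"ry": 0,"rz": 0}
    - {"grip": 1,"x": -0.037,"y": 0.0465,"z": 0,"rx": 0,"ry": 0,"rz": 0}
    - {"grip": 1,"x": 0,"y": 0,"z": 0.05,"rx": 0,"ry": 0,"rz": 0}
    - {"grip": 1,"x": 0,"y": 0,"z": 0.05,"rx": 0,"ry": 0,"rz": 0}
    - {"grip": 1,"x": 0,"y": 0,"z": 0.02,"rx": 0,"ry": 0,"rz": 0}
    - {"grip": 1,"x": 0,"y": 0,"z": 0,"rx": 0,"ry": 0,"rz": 0}
    - {"grip": 1,"x": 0,"y": 0,"z": 0,"rx": 0,"ry": 0,"rz": 0}

```text
time_s: 4.82
position: [0.5274, -0.2386, 0.1265]
tool_rot: [[0.409, 0.913, 0.002], [0.913, -0.409, -0.001], [-0.0, 0.002, -1.0]]
ft_force: [-0.3, 1.0, 0.1]
grip_width: -0.0002
```

```bash
python3 - <<'E'
from h import *
w=optics.get_image('wrist'); cv2.imwrite('pics/w1.png',w['color'])
s=optics.get_image('side'); cv2.imwrite('pics/s1.png',cv2.resize(s['color'][200:330,190:340],(692,600),interpolation=3))
# refined mean via side/power cloud of rocker before
print(w['fov_y'],env.observe()['position'],env.observe()['ft_force'])
E
```

```text
65.70646984690485 [ 0.52741672 -0.23855569  0.12667679] [-1.13143429  0.47734655  0.35592179]
```

View pics/w1.png

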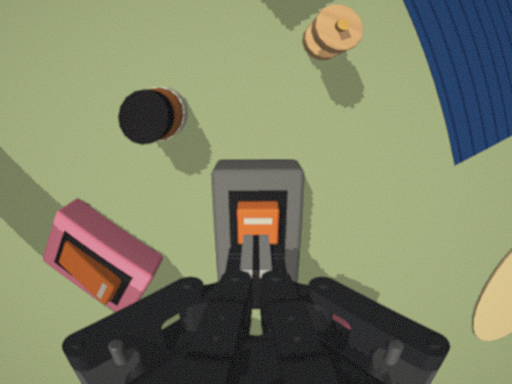

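View pics/s1.png

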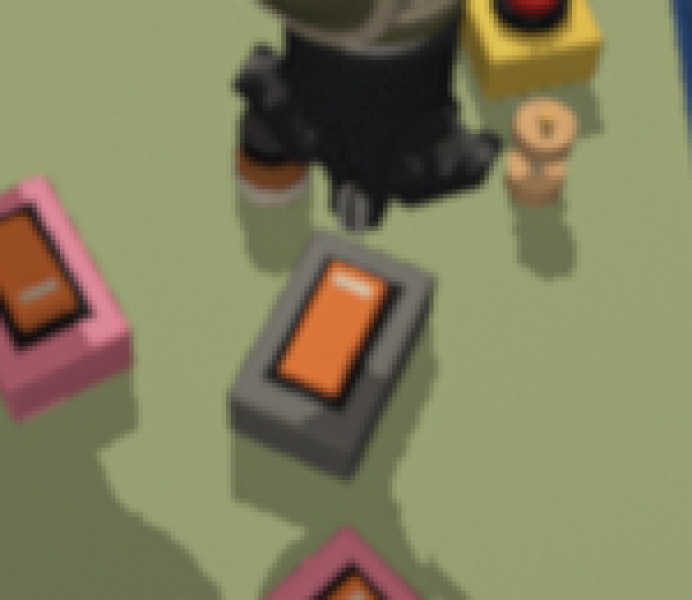

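The wrist picture shows the grey box and its white bar at (258,221), with the yaw aligned. I'll locate the bar by wrist depth.

```bash
cat >> h.py <<'E'
def wpix(w,u,v):
    f=w['color'].shape[0]/2/np.tan(np.radians(w['fov_y'])/2)
    dx,dy=u-w['cx'],v-w['cy']; r=np.hypot(dx,dy); th=r/f
    z=w['range_z'][int(v),int(u)]
    k=np.tan(th)*z/max(r,1e-9)
    return (np.array(w['cam_to_world'])@np.array([dx*k,dy*k,z,1]))[:3]
E
python3 - <<'E'
from h import *
w=optics.get_image('wrist')
for u,v in [(258,221),(245,221),(271,221),(240,206),(276,206),(258,212),(258,204),(258,230),(216,165),(300,165)]: print(u,v,wpix(w,u,v).round(4))
E
```

```text
258 221 [ 0.5264 -0.2452  0.0585]
245 221 [ 0.5177 -0.2418  0.0577]
271 221 [ 0.5349 -0.249   0.0586]
240 206 [ 0.5185 -0.2312  0.0537]
276 206 [ 0.5421 -0.2419  0.0535]
258 212 [ 0.5293 -0.2387  0.059 ]
258 204 [ 0.5306 -0.2358  0.0514]
258 230 [ 0.5229 -0.2532  0.0553]
216 165 [ 0.5103 -0.2012  0.0269]
300 165 [ 0.5706 -0.2283  0.026 ]
```

Emit:
play_rows:
  commands:
    - {"grip": 1,"x": -0.003,"y": 0,"z": 0.02,"rx": 0,"ry": 0,"rz": 0}
    - {"grip": 1,"x": 0,"y": 0,"z": 0.02,"rx": 0,"ry": 0,"rz": 0}
    - {"grip": 1,"x": 0,"y": 0,"z": 0.008,"rx": 0,"ry": 0,"rz": 0}
    - {"grip": 1,"x": 0,"y": 0,"z": 0.003,"rx": 0,"ry": 0,"rz": 0}
    - {"grip": 1,"x": 0,"y": 0,"z": 0.003,"rx": 0,"ry": 0,"rz": 0}
    - {"grip": 1,"x": 0,"y": 0,"z": 0.002,"rx": 0,"ry": 0,"rz": 0}
    - {"grip": 1,"x": 0,"y": 0,"z": 0,"rx": 0,"ry": 0,"rz": 0}

```text
time_s: 5.85
position: [0.526, -0.2411, 0.0697]
tool_rot: [[0.409, 0.913, 0.001], [0.913, -0.409, -0.001], [-0.0, 0.001, -1.0]]
ft_force: [1.0, 1.1, 2.1]
grip_width: 0.0
```

Emit:
play_rows:
  commands:
    - {"grip": 1,"x": 0,"y": 0,"z": 0.0015,"rx": 0,"ry": 0,"rz": 0}
    - {"grip": 1,"x": 0,"y": 0,"z": 0,"rx": 0,"ry": 0,"rz": 0}
    - {"grip": 1,"x": 0,"y": 0,"z": 0,"rx": 0,"ry": 0,"rz": 0}

```text
time_s: 6.22
position: [0.5261, -0.2409, 0.0682]
tool_rot: [[0.409, 0.913, 0.001], [0.913, -0.409, -0.0], [0.0, 0.001, -1.0]]
ft_force: [1.7, 4.1, 5.4]
grip_width: 0.0001
```

Emit:
play_rows:
  commands:
    - {"grip": 1,"x": 0,"y": 0,"z": 0.001,"rx": 0,"ry": 0,"rz": 0}
    - {"grip": 1,"x": 0,"y": 0,"z": 0,"rx": 0,"ry": 0,"rz": 0}

```text
time_s: 6.48
position: [0.526, -0.2408, 0.0671]
tool_rot: [[0.409, 0.913, 0.001], [0.913, -0.409, 0.0], [0.001, 0.001, -1.0]]
ft_force: [1.6, 4.3, 4.3]
grip_width: -0.0002
```

Emit:
play_rows:
  commands:
    - {"grip": 1,"x": 0,"y": 0,"z": 0.001,"rx": 0,"ry": 0,"rz": 0}
    - {"grip": 1,"x": 0,"y": 0,"z": 0,"rx": 0,"ry": 0,"rz": 0}

```text
time_s: 6.72
position: [0.5262, -0.2406, 0.0665]
tool_rot: [[0.409, 0.913, 0.001], [0.913, -0.409, 0.0], [0.001, 0.001, -1.0]]
ft_force: [2.8, 6.6, 8.5]
grip_width: 0.0
```

Emit:
play_rows:
  commands:
    - {"grip": 1,"x": 0,"y": 0,"z": 0.0005,"rx": 0,"ry": 0,"rz": 0}
    - {"grip": 1,"x": 0,"y": 0,"z": 0,"rx": 0,"ry": 0,"rz": 0}

```text
time_s: 6.98
position: [0.5262, -0.2406, 0.0663]
tool_rot: [[0.408, 0.913, 0.002], [0.913, -0.408, 0.0], [0.001, 0.001, -1.0]]
ft_force: [1.7, 7.4, 11.8]
grip_width: -0.0004
```

Emit:
play_rows:
  commands:
    - {"grip": 1,"x": 0,"y": 0,"z": 0.0007,"rx": 0,"ry": 0,"rz": 0}
    - {"grip": 1,"x": 0,"y": 0,"z": 0,"rx": 0,"ry": 0,"rz": 0}

```text
time_s: 7.22
position: [0.5263, -0.2406, 0.0662]
tool_rot: [[0.409, 0.913, 0.002], [0.913, -0.409, -0.0], [0.001, 0.002, -1.0]]
ft_force: [1.3, 8.5, 17.4]
grip_width: -0.0
```

Force now rises sharply with no more travel, so the rocker is at its stop. I'll lift straight up and check.

Emit:
play_rows:
  commands:
    - {"grip": 1,"x": 0,"y": 0,"z": -0.03,"rx": 0,"ry": 0,"rz": 0}
    - {"grip": 1,"x": 0,"y": 0,"z": -0.03,"rx": 0,"ry": 0,"rz": 0}
    - {"grip": 1,"x": 0,"y": 0,"z": -0.02,"rx": 0,"ry": 0,"rz": 0}
    - {"grip": 1,"x": 0,"y": 0,"z": 0,"rx": 0,"ry": 0,"rz": 0}

```text
time_s: 7.72
position: [0.5258, -0.2417, 0.1454]
tool_rot: [[0.409, 0.913, 0.001], [0.913, -0.409, -0.002], [-0.001, 0.002, -1.0]]
ft_force: [-0.2, -0.2, -0.6]
grip_width: -0.0002
```

```bash
python3 - <<'E'
from h import *
w=optics.get_image('wrist'); cv2.imwrite('pics/w2.png',w['color'])
s=optics.get_image('side'); cv2.imwrite('pics/s2.png',cv2.resize(s['color'][200:330,190:340],(692,600),interpolation=3))
np.save('pics/w2.npy',w,allow_pickle=True);np.save('pics/s2.npy',s,allow_pickle=True)
s0=np.load('pics/side0.npy',allow_pickle=True).item()
for c in (s0,s):
  P=cloud(c)
  q=P[255:292,245:282].reshape(-1,3); d=(q[:,:2]-[.5175,-.2645])@np.array([.409,.913]); l=(q[:,:2]-[.5175,-.2645])@np.array([.913,-.409])
  m=(abs(d)<28)*(abs(d)<.027)&(abs(l)<.011)&(q[:,2]>.04)&(q[:,2]<.08)
  print(m.sum(),np.polyfit(d[m],q[m,2],1))
E
```

```text
212 [0.1775014  0.05615378]
190 [-0.17909287  0.05694106]
```

View pics/w2.png

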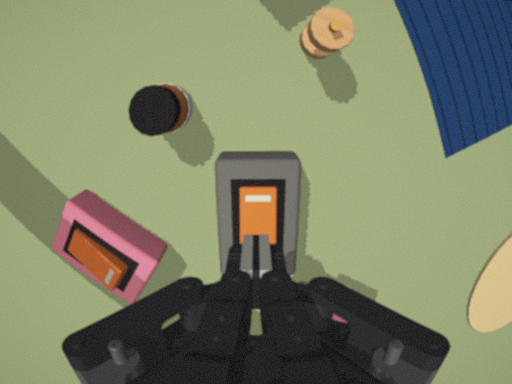

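View pics/s2.png

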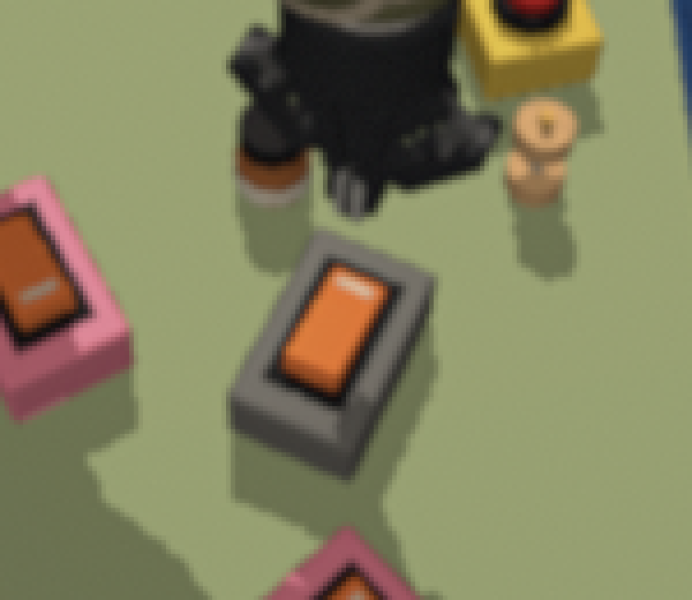

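Power is on: the side-view slope went from +0.178 to -0.179, and the box is unmoved. Next is the blue rocker.

Emit:
play_rows:
  commands:
    - {"grip": 1,"x": 0.0579,"y": -0.0181,"z": 0,"rx": 0,"ry": 0,"rz": 0}
    - {"grip": 1,"x": 0.0579,"y": -0.0181,"z": 0,"rx": 0,"ry": 0,"rz": 0}
    - {"grip": 1,"x": 0.0579,"y": -0.0181,"z": 0,"rx": 0,"ry": 0,"rz": 0}
    - {"grip": 1,"x": 0.0579,"y": -0.0181,"z": 0,"rx": 0,"ry": 0,"rz": 0}
    - {"grip": 1,"x": 0.0579,"y": -0.0181,"z": 0,"rx": 0,"ry": 0,"rz": 0}
    - {"grip": 1,"x": 0.0579,"y": -0.0181,"z": 0,"rx": 0,"ry": 0,"rz": 0}
    - {"grip": 1,"x": 0.0579,"y": -0.0181,"z": 0,"rx": 0,"ry": 0,"rz": 0}
    - {"grip": 1,"x": 0.0579,"y": -0.0181,"z": 0,"rx": 0,"ry": 0,"rz": 0}

```text
time_s: 8.82
position: [0.5824, 0.2426, 0.143]
tool_rot: [[0.409, 0.913, -0.002], [0.913, -0.409, -0.001], [-0.002, -0.002, -1.0]]
ft_force: [1.0, -0.1, -0.1]
grip_width: -0.0002
```

Emit:
play_rows:
  commands:
    - {"grip": 1,"x": 0,"y": 0,"z": 0,"rx": 0,"ry": 0,"rz": -0.165}
    - {"grip": 1,"x": 0,"y": 0,"z": 0,"rx": 0,"ry": 0,"rz": -0.165}
    - {"grip": 1,"x": 0,"y": 0,"z": 0,"rx": 0,"ry": 0,"rz": -0.165}
    - {"grip": 1,"x": 0,"y": 0,"z": 0,"rx": 0,"ry": 0,"rz": -0.165}
    - {"grip": 1,"x": 0,"y": 0,"z": 0,"rx": 0,"ry": 0,"rz": -0.165}
    - {"grip": 1,"x": 0,"y": 0,"z": 0,"rx": 0,"ry": 0,"rz": -0.165}
    - {"grip": 1,"x": 0,"y": 0,"z": 0,"rx": 0,"ry": 0,"rz": -0.165}
    - {"grip": 1,"x": 0,"y": 0,"z": 0.02,"rx": 0,"ry": 0,"rz": 0}
    - {"grip": 1,"x": 0,"y": 0,"z": 0,"rx": 0,"ry": 0,"rz": 0}

```text
time_s: 9.95
position: [0.5818, 0.2405, 0.122]
tool_rot: [[-0.67, 0.743, -0.005], [0.743, 0.67, -0.001], [0.002, -0.005, -1.0]]
ft_force: [0.2, 0.7, 0.4]
grip_width: 0.0001
```

```bash
python3 - <<'E'
from h import *
w=optics.get_image('wrist'); cv2.imwrite('pics/w3.png',w['color']); np.save('pics/w3.npy',w,allow_pickle=True)
s=optics.get_image('side'); cv2.imwrite('pics/s3.png',cv2.resize(s['color'][80:210,210:360],(692,600),interpolation=3))
E
```

```text
(no output)
```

View pics/w3.png

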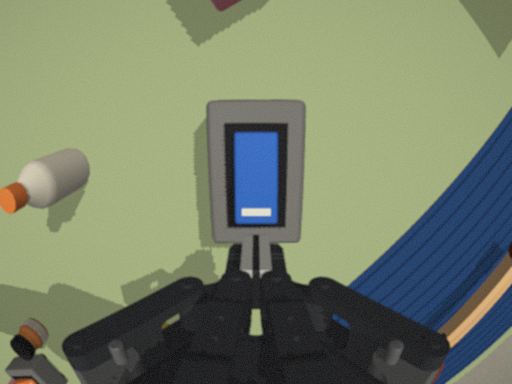

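View pics/s3.png

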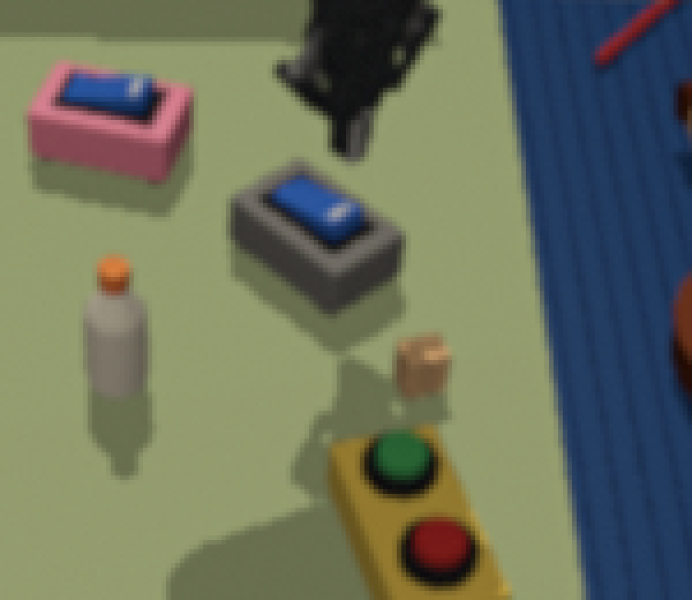

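The wrist picture shows the blue rocker squarely aligned, with the bar at (256,212) just ahead of the tips.

```bash
python3 - <<'E'
from h import *
w=np.load('pics/w3.npy',allow_pickle=True).item()
b=wpix(w,256,212);e=wpix(w,256,140);L=wpix(w,236,200);R=wpix(w,276,200);print(b,e,L,R)
o=env.observe();Rm=o['tool_rot'];print('bar in tool',Rm.T@(b-o['position']), o['position'])
E
```

```text
[0.57944257 0.24269966 0.0593392 ] [0.54717518 0.27832764 0.04958108] [0.56402995 0.23925143 0.0567008 ] [0.58464137 0.25750142 0.05580176]
bar in tool [ 0.00360633 -0.00108378  0.0647991 ] [0.5827402  0.24077326 0.12413518]
```

Emit:
play_rows:
  commands:
    - {"grip": 1,"x": 0.001,"y": -0.001,"z": 0.02,"rx": 0,"ry": 0,"rz": 0}
    - {"grip": 1,"x": 0,"y": 0,"z": 0.02,"rx": 0,"ry": 0,"rz": 0}
    - {"grip": 1,"x": 0,"y": 0,"z": 0.008,"rx": 0,"ry": 0,"rz": 0}
    - {"grip": 1,"x": 0,"y": 0,"z": 0.003,"rx": 0,"ry": 0,"rz": 0}
    - {"grip": 1,"x": 0,"y": 0,"z": 0.002,"rx": 0,"ry": 0,"rz": 0}
    - {"grip": 1,"x": 0,"y": 0,"z": 0,"rx": 0,"ry": 0,"rz": 0}
    - {"grip": 1,"x": 0,"y": 0,"z": 0,"rx": 0,"ry": 0,"rz": 0}

```text
time_s: 10.92
position: [0.5819, 0.241, 0.0722]
tool_rot: [[-0.67, 0.742, 0.002], [0.743, 0.67, 0.0], [-0.001, 0.001, -1.0]]
ft_force: [1.4, -0.5, 1.7]
grip_width: 0.0
```

Emit:
play_rows:
  commands:
    - {"grip": 1,"x": 0,"y": 0,"z": 0.0015,"rx": 0,"ry": 0,"rz": 0}
    - {"grip": 1,"x": 0,"y": 0,"z": 0,"rx": 0,"ry": 0,"rz": 0}

```text
time_s: 11.18
position: [0.5815, 0.241, 0.0701]
tool_rot: [[-0.67, 0.742, 0.0], [0.742, 0.67, 0.0], [0.0, 0.0, -1.0]]
ft_force: [2.5, -0.2, 1.2]
grip_width: 0.0001
```

Emit:
play_rows:
  commands:
    - {"grip": 1,"x": 0,"y": 0,"z": 0.0015,"rx": 0,"ry": 0,"rz": 0}
    - {"grip": 1,"x": 0,"y": 0,"z": 0.001,"rx": 0,"ry": 0,"rz": 0}
    - {"grip": 1,"x": 0,"y": 0,"z": 0,"rx": 0,"ry": 0,"rz": 0}

```text
time_s: 11.55
position: [0.5821, 0.2405, 0.0681]
tool_rot: [[-0.67, 0.743, 0.002], [0.743, 0.67, -0.001], [-0.002, 0.001, -1.0]]
ft_force: [2.7, -4.2, 4.5]
grip_width: 0.0003
```

Emit:
play_rows:
  commands:
    - {"grip": 1,"x": 0,"y": 0,"z": 0.001,"rx": 0,"ry": 0,"rz": 0}
    - {"grip": 1,"x": 0,"y": 0,"z": 0,"rx": 0,"ry": 0,"rz": 0}

```text
time_s: 11.8
position: [0.5823, 0.2404, 0.0671]
tool_rot: [[-0.67, 0.743, 0.002], [0.743, 0.67, -0.001], [-0.002, 0.001, -1.0]]
ft_force: [3.8, -5.5, 4.1]
grip_width: -0.0003
```

Emit:
play_rows:
  commands:
    - {"grip": 1,"x": 0,"y": 0,"z": 0.0007,"rx": 0,"ry": 0,"rz": 0}
    - {"grip": 1,"x": 0,"y": 0,"z": 0,"rx": 0,"ry": 0,"rz": 0}

```text
time_s: 12.05
position: [0.5824, 0.2403, 0.0666]
tool_rot: [[-0.67, 0.743, 0.003], [0.743, 0.67, -0.001], [-0.002, 0.001, -1.0]]
ft_force: [3.8, -4.4, 5.5]
grip_width: 0.0006
```

Emit:
play_rows:
  commands:
    - {"grip": 1,"x": 0,"y": 0,"z": 0.0007,"rx": 0,"ry": 0,"rz": 0}
    - {"grip": 1,"x": 0,"y": 0,"z": 0,"rx": 0,"ry": 0,"rz": 0}

```text
time_s: 12.3
position: [0.5825, 0.2402, 0.0665]
tool_rot: [[-0.67, 0.743, 0.003], [0.743, 0.67, -0.001], [-0.003, 0.002, -1.0]]
ft_force: [2.0, -5.2, 9.5]
grip_width: -0.0002
```

Emit:
play_rows:
  commands:
    - {"grip": 1,"x": 0,"y": 0,"z": 0.0007,"rx": 0,"ry": 0,"rz": 0}
    - {"grip": 1,"x": 0,"y": 0,"z": 0,"rx": 0,"ry": 0,"rz": 0}

```text
time_s: 12.55
position: [0.5826, 0.2402, 0.0664]
tool_rot: [[-0.67, 0.743, 0.004], [0.743, 0.67, -0.001], [-0.003, 0.002, -1.0]]
ft_force: [0.7, -6.3, 14.4]
grip_width: -0.0001
```

Same stop signature. I'll lift and check.

Emit:
play_rows:
  commands:
    - {"grip": 1,"x": 0,"y": 0,"z": -0.03,"rx": 0,"ry": 0,"rz": 0}
    - {"grip": 1,"x": 0,"y": 0,"z": -0.03,"rx": 0,"ry": 0,"rz": 0}
    - {"grip": 1,"x": 0,"y": 0,"z": -0.03,"rx": 0,"ry": 0,"rz": 0}
    - {"grip": 1,"x": 0,"y": 0,"z": 0,"rx": 0,"ry": 0,"rz": 0}

```text
time_s: 13.05
position: [0.5816, 0.2415, 0.1561]
tool_rot: [[-0.67, 0.742, 0.003], [0.742, 0.67, 0.001], [-0.001, 0.003, -1.0]]
ft_force: [-0.5, 0.2, -0.5]
grip_width: -0.0001
```

```bash
python3 - <<'E'
from h import *
w=optics.get_image('wrist')
s=optics.get_image('side'); s0=np.load('pics/side0.npy',allow_pickle=True).item()
a=np.array([.67,-.742]);b=np.array([.742,.67]);c0=np.array([.5645,.259])
for c in (s0,s):
  P=cloud(c); q=P[105:150,255:300].reshape(-1,3); d=(q[:,:2]-c0)@a; l=(q[:,:2]-c0)@b
  m=(abs(d)<.026)&(abs(l)<.01)&(q[:,2]>.04)&(q[:,2]<.08)
  print(m.sum(),np.polyfit(d[m],q[m,2],1))
cv2.imwrite('pics/m4.png',np.hstack([cv2.resize(w['color'],(400,300)),cv2.resize(s['color'][80:180,220:353],(400,300),interpolation=3)]))
print(finder.boxes_of('wrist','start_top'))
o=env.observe();print(o['position'],o['tool_rot'],o['ft_force'])
E
```

```text
60 [0.1710564  0.05645647]
78 [-0.19200983  0.05753615]
[]
[0.58060742 0.24103129 0.15301971] [[-6.69916409e-01  7.42430638e-01 -2.95842885e-03]
 [ 7.42434417e-01  6.69918695e-01 -2.82171133e-04]
 [ 1.77241430e-03 -2.38547047e-03 -9.99995584e-01]] [ 0.25689886 -0.53500508 -0.0279502 ]
```

View pics/m4.png

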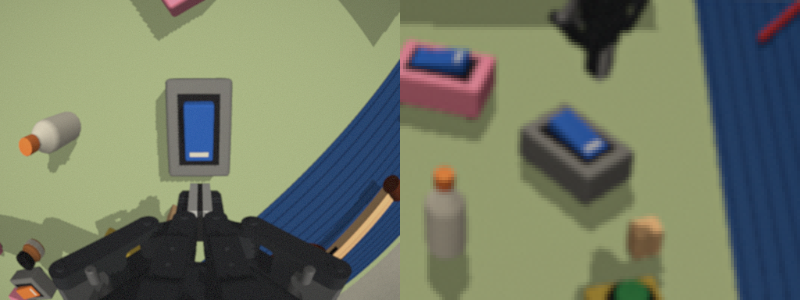

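The blue rocker is on too (slope +0.171 to -0.192). Next is the green button.

Emit:
play_rows:
  commands:
    - {"grip": 1,"x": -0.0458,"y": -0.032,"z": 0,"rx": 0,"ry": 0,"rz": 0}
    - {"grip": 1,"x": -0.0458,"y": -0.032,"z": 0,"rx": 0,"ry": 0,"rz": 0}
    - {"grip": 1,"x": -0.0458,"y": -0.032,"z": 0,"rx": 0,"ry": 0,"rz": 0}
    - {"grip": 1,"x": -0.0458,"y": -0.032,"z": 0,"rx": 0,"ry": 0,"rz": 0}
    - {"grip": 1,"x": 0,"y": 0,"z": 0.02,"rx": 0,"ry": 0,"rz": 0}
    - {"grip": 1,"x": 0,"y": 0,"z": 0,"rx": 0,"ry": 0,"rz": 0}
    - {"grip": 1,"x": 0,"y": 0,"z": 0,"rx": 0,"ry": 0,"rz": 0}

```text
time_s: 14.08
position: [0.609, 0.0199, 0.1344]
tool_rot: [[-0.671, 0.742, -0.001], [0.742, 0.671, 0.0], [0.001, -0.0, -1.0]]
ft_force: [-0.2, -0.4, 0.1]
grip_width: 0.0003
```

```bash
python3 - <<'E'
from h import *
w=optics.get_image('wrist');cv2.imwrite('pics/w5.png',w['color']); np.save('pics/w5.npy',w,allow_pickle=True)
s=optics.get_image('side');cv2.imwrite('pics/s5.png',cv2.resize(s['color'][130:230,240:373],(800,600),interpolation=3))
o=env.observe();print(o['position'],o['ft_force'])
E
```

```text
[0.60921916 0.01995358 0.13498691] [-0.16815578  0.56113912  0.06388172]
```

View pics/w5.png

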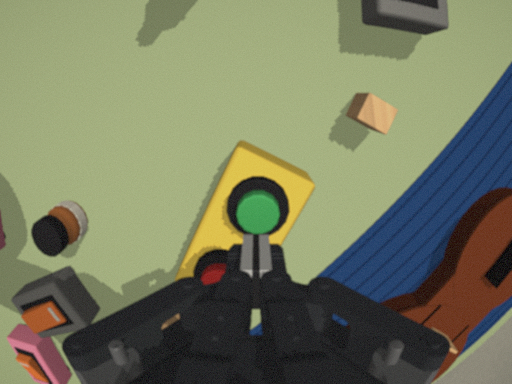

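View pics/s5.png

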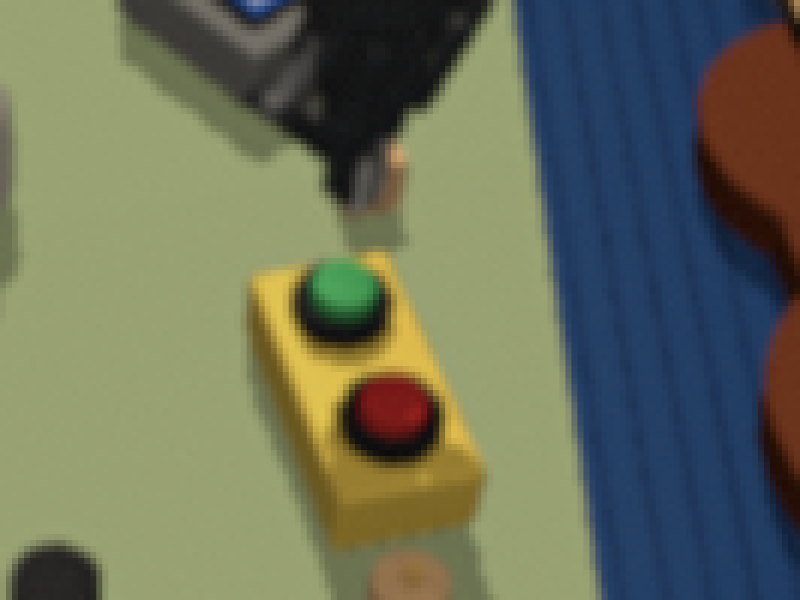

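The wrist picture shows the green button at (258,212), right ahead of the tips, and the red one at (212,268), well aside.

```bash
python3 - <<'E'
from h import *
w=np.load('pics/w5.npy',allow_pickle=True).item(); o=env.observe();R=o['tool_rot']
for u,v in [(258,212),(258,195),(240,212),(277,212),(258,230)]:
    p=wpix(w,u,v);print(u,v,p.round(4),(R.T@(p-o['position'])).round(4))
E
```

```text
258 212 [0.6098 0.0211 0.065 ] [0.0005 0.0012 0.07  ]
258 195 [0.6014 0.0304 0.0645] [0.0131 0.0012 0.0705]
240 212 [0.6004 0.0125 0.0648] [ 0.0004 -0.0116  0.0701]
277 212 [0.6199 0.0302 0.0651] [0.0005 0.0148 0.0699]
258 230 [0.6191 0.011  0.066 ] [-0.0132  0.0013  0.069 ]
```

Emit:
play_rows:
  commands:
    - {"grip": 1,"x": 0,"y": 0.001,"z": 0.03,"rx": 0,"ry": 0,"rz": 0}
    - {"grip": 1,"x": 0,"y": 0,"z": 0.015,"rx": 0,"ry": 0,"rz": 0}
    - {"grip": 1,"x": 0,"y": 0,"z": 0.006,"rx": 0,"ry": 0,"rz": 0}
    - {"grip": 1,"x": 0,"y": 0,"z": 0.003,"rx": 0,"ry": 0,"rz": 0}
    - {"grip": 1,"x": 0,"y": 0,"z": 0.003,"rx": 0,"ry": 0,"rz": 0}
    - {"grip": 1,"x": 0,"y": 0,"z": 0,"rx": 0,"ry": 0,"rz": 0}

```text
time_s: 14.92
position: [0.6101, 0.0199, 0.0781]
tool_rot: [[-0.67, 0.743, 0.001], [0.743, 0.67, -0.0], [-0.001, 0.001, -1.0]]
ft_force: [-1.2, 0.9, 3.1]
grip_width: 0.0
```

Emit:
play_rows:
  commands:
    - {"grip": 1,"x": 0,"y": 0,"z": 0.002,"rx": 0,"ry": 0,"rz": 0}
    - {"grip": 1,"x": 0,"y": 0,"z": 0.001,"rx": 0,"ry": 0,"rz": 0}
    - {"grip": 1,"x": 0,"y": 0,"z": 0,"rx": 0,"ry": 0,"rz": 0}

```text
time_s: 15.3
position: [0.6101, 0.0199, 0.0751]
tool_rot: [[-0.67, 0.742, 0.001], [0.742, 0.67, -0.0], [-0.001, 0.001, -1.0]]
ft_force: [-0.5, 0.6, 6.2]
grip_width: 0.0
```

Emit:
play_rows:
  commands:
    - {"grip": 1,"x": 0,"y": 0,"z": 0.001,"rx": 0,"ry": 0,"rz": 0}
    - {"grip": 1,"x": 0,"y": 0,"z": 0,"rx": 0,"ry": 0,"rz": 0}

```text
time_s: 15.55
position: [0.6101, 0.0199, 0.0749]
tool_rot: [[-0.67, 0.742, 0.002], [0.742, 0.67, -0.0], [-0.001, 0.001, -1.0]]
ft_force: [-2.7, 2.0, 13.1]
grip_width: -0.0001
```

Emit:
play_rows:
  commands:
    - {"grip": 1,"x": 0,"y": 0,"z": 0.0005,"rx": 0,"ry": 0,"rz": 0}
    - {"grip": 1,"x": 0,"y": 0,"z": 0,"rx": 0,"ry": 0,"rz": 0}

```text
time_s: 15.8
position: [0.6102, 0.02, 0.0748]
tool_rot: [[-0.67, 0.742, 0.002], [0.742, 0.67, -0.0], [-0.002, 0.001, -1.0]]
ft_force: [-3.6, 1.0, 16.3]
grip_width: 0.0
```

The button is at its stop. I'll lift well clear and move toward the base, so the arm blocks less of the final look.

Emit:
play_rows:
  commands:
    - {"grip": 1,"x": 0,"y": 0,"z": -0.03,"rx": 0,"ry": 0,"rz": 0}
    - {"grip": 1,"x": 0,"y": 0,"z": -0.06,"rx": 0,"ry": 0,"rz": 0}
    - {"grip": 1,"x": 0,"y": 0,"z": -0.06,"rx": 0,"ry": 0,"rz": 0}
    - {"grip": 1,"x": 0.04,"y": -0.044,"z": -0.01,"rx": 0,"ry": 0,"rz": 0}
    - {"grip": 1,"x": 0.04,"y": -0.044,"z": -0.01,"rx": 0,"ry": 0,"rz": 0}
    - {"grip": 1,"x": 0.04,"y": -0.044,"z": -0.01,"rx": 0,"ry": 0,"rz": 0}
    - {"grip": 1,"x": 0,"y": 0,"z": 0,"rx": 0,"ry": 0,"rz": 0}
    - {"grip": 1,"x": 0,"y": 0,"z": 0,"rx": 0,"ry": 0,"rz": 0}

```text
time_s: 16.8
position: [0.4319, 0.0203, 0.2532]
tool_rot: [[-0.67, 0.743, 0.001], [0.743, 0.67, -0.0], [-0.001, 0.0, -1.0]]
ft_force: [-0.4, 0.6, 0.2]
grip_width: 0.0001
```

```bash
python3 - <<'E'
from h import *
s=optics.get_image('side');t=optics.get_image('top');w=optics.get_image('wrist')
cv2.imwrite('pics/s6.png',cv2.resize(s['color'][80:380,160:400],(480,600),interpolation=3))
cv2.imwrite('pics/t6.png',cv2.resize(t['color'],(800,600),interpolation=3))
P=cloud(s)
s0=np.load('pics/side0.npy',allow_pickle=True).item();P0=cloud(s0);
d=abs(P[...,2]-P0[...,2]);
for n,c0,a,b in [('orange',[.5175,-.2645],[.409,.913],[.913,-.409]),('blue',[.5645,.259],[.67,-.742],[.742,.67])]:
  q=P.reshape(-1,3);dd=(q[:,:2]-c0)@np.array(a);l=(q[:,:2]-c0)@np.array(b);m=(abs(dd)<.026)&(abs(l)<.01)&(q[:,2]>.04)&(q[:,2]<.08)
  print(n,m.sum(),np.polyfit(dd[m],q[m,2],1))
for n,c in [('green',(.6095,.0195)),('red',(.6288,-.0477))]:
  for Q in (P0,P):
    q=Q.reshape(-1,3);m=(np.hypot(q[:,0]-c[0],q[:,1]-c[1])<.01)&(q[:,2]<.1);print(n,m.sum(),np.median(q[m,2]))
for k in range(2):
  im=(s0,s)[k]; 
for n in ['starter_box','glue_bottle','varnish_jar','spool_clamp','corner_block','power_box','extractor_box']: print(n,[(np.round(d['point'],3).tolist(),round(d['conf'],2)) for d in finder.boxes_of('side',n)][:3])
o=env.observe();print(o['position'],o['ft_force'],o['time_s'])
E
```

```text
orange 157 [-0.20233352  0.05705938]
blue 81 [-0.15949154  0.05729726]
green 32 0.06805779857120098
green 31 0.06775696058856506
red 32 0.06762254824665576
red 34 0.0671634256160536
starter_box [([0.615, -0.036, 0.047], 0.57)]
glue_bottle [([0.432, 0.12, 0.058], 0.81)]
varnish_jar [([0.48, -0.152, 0.048], 0.78)]
spool_clamp [([0.63, -0.147, 0.05], 0.56)]
corner_block []
power_box [([0.536, -0.428, 0.045], 0.92), ([0.516, -0.281, 0.046], 0.75), ([0.365, -0.251, 0.042], 0.67)]
extractor_box [([0.565, 0.238, 0.046], 0.86), ([0.457, 0.347, 0.037], 0.66)]
[0.43160208 0.02056959 0.25288019] [ 0.1997639  -1.27588044  1.11890477] 17.3
```

View pics/s6.png

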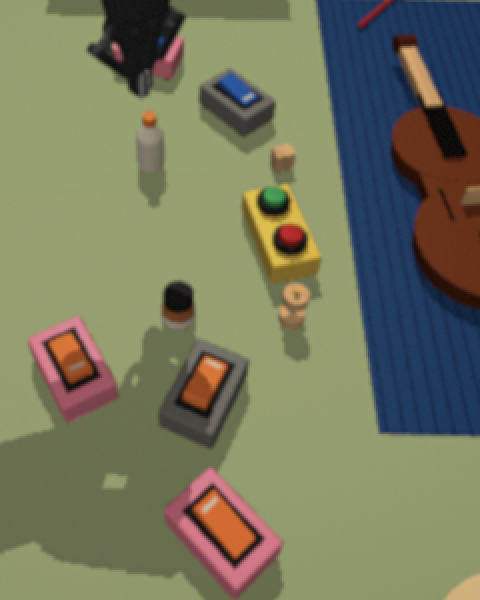

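View pics/t6.png

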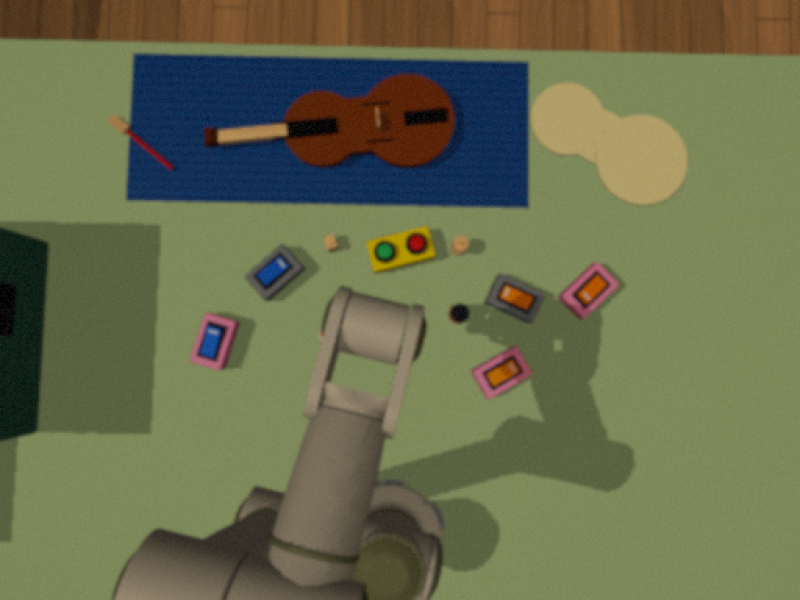

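The blue slope reading is noisy (-0.159 now, -0.192 before), so I'll average several side and top frames.

```bash
python3 - <<'E'
from h import *
R={}
for k in range(10):
  for cam in('side','top'):
    P=cloud(optics.get_image(cam)).reshape(-1,3)
    for n,c0,a,b in [('orange',[.5175,-.2645],[.409,.913],[.913,-.409]),('blue',[.5645,.259],[.67,-.742],[.742,.67])]:
      dd=(P[:,:2]-c0)@np.array(a);l=(P[:,:2]-c0)@np.array(b);m=(abs(dd)<.024)&(abs(l)<.01)&(P[:,2]>.04)&(P[:,2]<.08)
      R.setdefault((n,cam),[]).append(np.polyfit(dd[m],P[m,2],1)[0])
for k,v in R.items(): print(k,np.mean(v).round(3),np.std(v).round(3))
E
```

```text
('orange', 'side') -0.203 0.005
('blue', 'side') -0.205 0.017
('orange', 'top') -0.2 0.017
('blue', 'top') -0.21 0.015
```

Both average to about -0.20, which is the full-on tilt (0.40 rad of travel).

```bash
python3 -c "
from h import *
print(order.close_job())"
```

```text
the job is handed in; nothing more can be done
None
```

The job is done and handed in, with the steps in the order asked. With the fingers shut, I pushed the grey box's orange rocker fully on, then the grey box's blue rocker. After that I pressed the green start button to its stop and let it come back up. The red button and the pink look-alikes were not touched.

- **Pushes:** each one was felt reaching its stop, with forces of about 14–17 N. The last readings were at about 18 s of the 54 s allowed.
- **Rockers:** both tilt about -0.20 rad, averaged over 10 side and 10 top pictures, which is fully on. One earlier single-picture reading of the blue rocker gave -0.16; the averages showed that was noise.
- **Buttons:** green is back up at 68 mm and red is still up at 67 mm.
- **Other things:** the boxes and the items between them looked unmoved in the side and top pictures. The finder missed the corner block in the last check, but it is visible in its place in both pictures. The top picture did not show the glue bottle behind the arm, but the side picture and finder placed it within about 4 mm of before.
- **Arm:** it ended clear of everything, with the TCP about 0.25 m up.

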